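# Brace the mustard jar and twist off its tight cap

### The arm

A 6-joint arm with a two-finger parallel gripper is mounted at the origin on the work surface. World frame = base frame: x ahead of the robot, y to its left, z up, the work surface at z = 0. Lengths are in m, angles in rad, forces in N, time in s.
With the tool pointing down it reaches from about 0.35 to 0.8 m from the base axis. Payload 7.3 kg.
Tool frame: the origin (TCP) lies on the centre line of the jaws, within the pads' length; the fingertips stand 25 mm ahead of it and the grasp point (between the pads) lies 6 mm ahead of it (robot.nose_length is the distance from the TCP to the fingertips, in m); z points along the fingers, y is the line along which they close (so a half turn about z gives the same grasp; the last joint's range is limited). The gripper opens to 85 mm and grips with 20 to 120 N. Pads are 22 mm wide; open, the fingers measure 114 mm over their backs; the gripper's body (76 mm by 85 mm) begins 54 mm behind the grasp point. The pads swing forward as they close: fully open they stand 13 mm farther back than shut.
Start: joints at [-1.479, 0.342, 1.524, -0, 1.275, -0.146], TCP at [0.124, -0.51, 0.256] pointing down, gripper open.
Joint ranges: [-2.53, 2.53], [-0.77, 2.02], [0.04, 2.7], [-1, 4.14], [0.28, 2.66], [-3.11, 3.11]. Speed limits (rad/s): [2.57, 2.57, 3.14, 3.14, 3.14, 3.14].

### API

Orientations are given as [roll, pitch, yaw] about the fixed x, y, z axes, in that order (R = Rz(yaw) Ry(pitch) Rx(roll)).
In Python, from plant import robot, vision, ticket gives the robot as it stands.
- The arm moves only by the tool advance, called after "Request:" in YAML: its name, and indented under it one key for each argument. Schema: {"type":"object","properties":{"segments":{"type":"array","items":{"type":"array","items":{"type":"array","items":{"type":"number"},"minItems":5,"maxItems":5},"minItems":1,"maxItems":5},"minItems":1,"maxItems":1},"grip_force":{"type":"number"},"only":{"type":"string"},"quiet":{"type":"boolean"},"lines":{"type":"string"}},"required":["segments"],"additionalProperties":false}. segments is a list that holds a single list of rows (three levels of brackets), with 1 to 5 rows, each of 5 numbers: the finger opening in m, then dx, dy, dz in a scale on which 1.0 is 800 mm, then a turn about the tool's z in fractions of the full range, 1 being 2 pi rad; each row is the pose to reach, as a shift and turn from the pose commanded when the call began, along the tool's axes at that moment; what a row does not reach only later rows make up. A row lasts 1/8 s, in which the tool goes at most 0.0625 m and 0.188 rad, less where a joint would pass 70% of its speed; a pose out of reach is approached as far as the arm can. The fingers move at their own pace and stop on an object; grip_force is the grip in N (left out, the last holds). Time passes only in rows, so rows that do not move let the fingers close. The tool returns the time, the measured TCP pose, the force, the opening and the grip force at its end. only (a regular expression) keeps the lines of the reply that match it, lines (a string "A,B") keeps lines A to B, and quiet returns only ok. Shift and turn numbers lie between -1 and 1, and a call with a number outside is refused. Input that does not fit is refused with a message, and nothing moves.
- robot.get_obs(): the state, without advancing time (a new reading comes with each control period).
- vision.camera(name): name is "side" or "top"; returns the picture (480x640x3 uint8, red, green, blue); there is no depth.
- vision.camera_info(name): a dict with "fx", "fy", "cx", "cy" (pixels), "extrinsics" (4x4, takes a point from camera to world coordinates). Camera axes: x right, y down, z forward; pixel columns grow to the right and rows downward; lengths in m; the calibration is good to about 2 mm. A picture is of the moment at which its call begins. camera_info takes no time and is no camera call.
- ticket.close_job(): hands the job in; it is judged then, once.
The state is a dict: "time": time; "joint_positions": joint angles; "dq": joint speeds; "effort": joint torques, N m; "tcp_pos": TCP position; "ee_rot": TCP orientation; "force": force on the tool from outside, world axes, zero at the start; "wrist_torque": the same for the moment, N m; "grip_width": finger opening in m; "grasp_force": force on a finger pad.
Only numpy, scipy, OpenCV 4.12 (cv2) and the standard library are available. Lean on these libraries where they do the work, as an engineer would, in place of code of your own. Each camera call takes 0.05 s, during which the arm holds its last target. There are 200 camera calls.

### The job

Open the eared mustard jar at the deli counter: first take the wooden brace pin from its rack, drop it end-down fully home into the hole of the jar stand and let go of it, so that the jar's ear has something to bear against. Then unscrew the tight cap counter-clockwise, stop turning once its thread lets go, and lift it straight off. Finish still holding the cap level just above the jar's mouth, about a finger's width clear, with the jar still seated in the stand, the pin still in its hole and the other things on the counter left alone.

Things in the scene. Friction and masses are not known exactly. Their poses are not given: they have to be found in the camera images.
- stand: jar stand: fixed wooden block 130 (x) x 180 (y) x 40 (z) mm, origin at the centre of its underside on the counter. A round nest 80 mm wide, 25 mm deep at (0, -30) mm holds the jar, which can turn in it; a pin hole is at (0, +42) mm. It may stand left or right of the robot, at some yaw
- stand_hole1 (a point): centre of the mouth of the stand's pin hole, on the block's top face (40 mm above the counter); hole 18 mm wide, 25 mm deep, slightly chamfered, 72 mm from the nest's axis (34 mm from the jar's wall)
- rack: pin rack: fixed wooden block 90 x 90 x 40 mm with one 18 mm hole, 25 mm deep, in the middle; origin at the centre of its underside. It stands on the side where the stand is not
- pin: brace pin: light wooden dowel 16 mm thick, 130 mm long, about 70 g, parked upright in the rack with 105 mm showing; origin at the centre of its lower end, z along it to the upper end. Seated in the stand's hole its lower end is 15 mm above the counter and its top 145 mm
- jar: white stoneware mustard jar seated in the stand's nest, 76 mm across, shoulder 85 mm above its underside, about 0.55 kg; origin at the centre of its underside (15 mm above the counter), z up, x towards its ear, a 12 mm thick loop reaching 78 mm from the axis, 30 to 78 mm above the underside. Without the pin the jar turns in the nest along with the tight cap
- jar_ear (a point): middle of the outer bar of the jar's ear, 73 mm from the jar's axis. At the start the ear stands a little clockwise (seen from above) of the stand's pin hole and has about 0.06 to 0.2 rad to turn counter-clockwise before it meets a pin standing in the hole; that much is added to the turn that frees the cap
- jar_rim (a point): centre of the jar's mouth: the top of its neck, 101 mm above the jar's underside (116 mm above the counter), 34 mm across; the neck rises 16 mm above the shoulder inside the cap
- cap: round steel twist-off cap on the jar, 56 mm across, 24 mm high, 60 g; origin at the centre of its lower edge, which rests on the jar's shoulder (100 mm above the counter), z up, top 124 mm above the counter. It unscrews counter-clockwise seen from above, without rising; once its lugs are clear it lifts straight off over the 16 mm neck. Lifting it before that lifts the jar
- thread (a joint): how far the cap has been unscrewed relative to the jar, rad: 0 tight, clear of the thread from 1.05; turned past 1.6 is too far; it turns against a steady 0.35 N m; the value stays when the cap is lifted off
- salami_a: thick dark salami, 52 mm across, 200 mm long, lying; a bystander, leave it alone
- salami_b: thinner brown salami, 44 mm across, 180 mm long, lying; a bystander, leave it alone
- pickle_jar: plain round green pickle jar without an ear, 68 mm across, 100 mm tall; a bystander, leave it alone
- cup: small white cup, 76 mm across, 60 mm tall; a bystander, leave it alone
- shaker: small amber spice jar, 44 mm across, 90 mm tall; a bystander, leave it alone
- spatula: spatula lying flat; a bystander, leave it alone
Mind the look-alikes: they are no part of the job. What is meant by the pin is not turquoise, and is the smaller of those in its own colour. Several things have the shape of the cap; the one meant has the colours described above.

How it is judged:
By the outcome, as a careful person would: the job done as asked, in the order asked, and still so for the second after the job is handed in, while the arm keeps its last pose, push and grip.
It also fails if it takes over 54 s, if anything falls off the work surface, if the arm or the gripper's body presses on something with over 40 N, if the wrist force passes 120 N, or if a joint passes its speed limit or range.

## Working session

There is one attempt and no reset: what is moved stays moved. The work goes in short steps, Python scripts to look and compute and a tool call to move; the robot and the scene stay as the last step left them, time stands still between calls to the robot, and variables do not carry over. Pictures are saved under pics/ and viewed, at most 10 in all, crops included, and the job is handed in when it is done.

```bash
mkdir -p pics; ls; python3 - <<'E'
from plant import robot, vision
import cv2,numpy as np
for n in("top","side"):
    im=vision.camera(n); cv2.imwrite(f"pics/{n}0.png",im[:,:,::-1]); i=vision.camera_info(n); print(n,i["fx"],i["fy"],i["cx"],i["cy"],np.round(i["extrinsics"],4).tolist())
o=robot.get_obs(); print(o)
E
```

```text
pics
top 622.8108370876904 622.8108370876904 320.33640452873396 239.71191247077618 [[0.003, -0.9987, 0.05, 0.4718], [-0.9999, -0.0023, 0.014, -0.005], [-0.0139, -0.05, -0.9987, 1.6986], [0.0, 0.0, 0.0, 1.0]]
side 485.16048655270015 485.16048655270015 323.93730470716724 240.5717969585589 [[-0.9192, -0.2224, 0.3249, 0.1756], [-0.3931, 0.5627, -0.7272, 0.8498], [-0.0211, -0.7962, -0.6047, 0.803], [0.0, 0.0, 0.0, 1.0]]
{'time': 0.1, 'joint_positions': array([-1.47897082e+00,  3.42640493e-01,  1.52492106e+00,  3.93200680e-06,
        1.27537937e+00, -1.45993455e-01]), 'dq': array([-8.36681316e-05, -1.49994507e-03, -2.45792232e-03,  5.15765481e-04,
       -6.50858898e-04, -2.39152862e-04]), 'effort': array([ 1.41430297e-03, -4.34447658e+01, -2.46490949e+01, -2.30556689e-04,
        4.63521515e-03,  2.88332285e-05]), 'tcp_pos': array([ 0.123678  , -0.50989785,  0.25570209]), 'ee_rot': array([-3.14025928e+00, -1.99859610e-04,  2.37817684e-01]), 'force': array([0.11223384, 1.19361749, 0.06565729]), 'wrist_torque': array([ 0.00255465, -0.01477543, -0.03242611]), 'grasp_force': 0.0, 'grip_width': 0.08570495566690813}
```

View pics/top0.png

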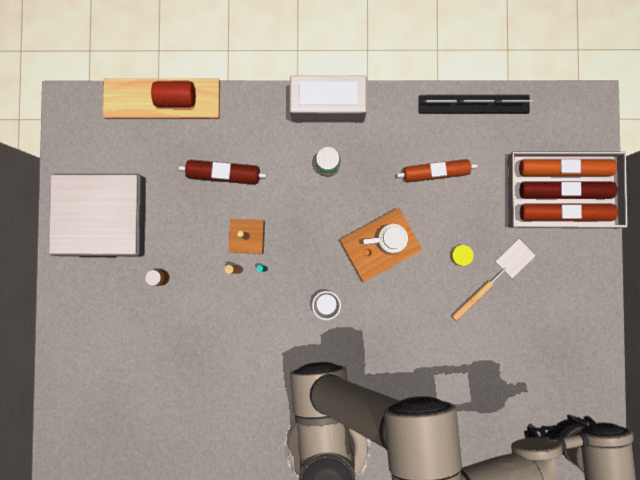

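View pics/side0.png

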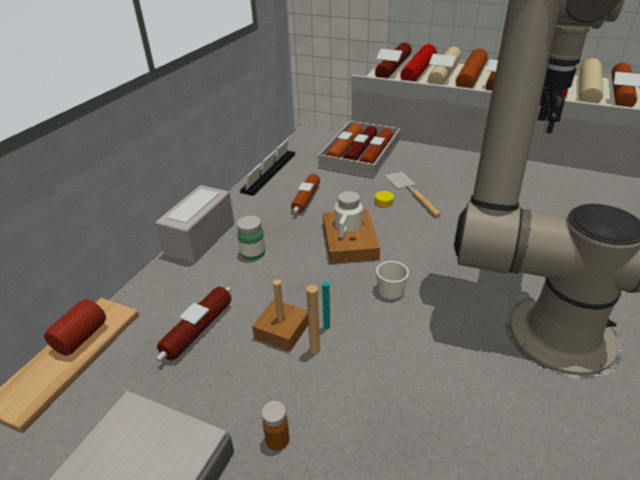

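Top view: the stand is at about (380,245), with the cap on the white jar at (395,238), the ear at (370,241) and the pin hole at (368,253). The rack is at (247,237). 
Pin candidates are the dowel in the rack (240,234), the thicker wooden one standing at (229,269) and the turquoise one at (260,268). The rack dowel fits: it's wooden, the smaller of the two and parked in the rack. 
Cap candidates are grey steel on the eared jar (395,238), yellow (462,255), and the lids of the pickle jar (327,158) and shaker (155,277). The steel one on the eared jar is meant.

```bash
cat > h.py <<'E'
import numpy as np,cv2
from plant import robot,vision
from scipy.spatial.transform import Rotation as R
def ray(n,u,v):
    i=vision.camera_info(n);E=np.array(i["extrinsics"])
    return E[:3,3],E[:3,:3]@np.array([(u-i["cx"])/i["fx"],(v-i["cy"])/i["fy"],1])
def onz(n,u,v,z):
    o,d=ray(n,u,v);return (o+d*(z-o[2])/d[2])
def proj(n,p):
    i=vision.camera_info(n);E=np.array(i["extrinsics"]);q=E[:3,:3].T@(np.array(p)-E[:3,3]);return np.array([i["fx"]*q[0]/q[2]+i["cx"],i["fy"]*q[1]/q[2]+i["cy"]])
def tri(a,b):
    (o1,d1),(o2,d2)=ray("top",*a),ray("side",*b)
    s=np.linalg.lstsq(np.c_[d1,-d2],o2-o1,rcond=None)[0]
    p,q=o1+s[0]*d1,o2+s[1]*d2;return (p+q)/2,np.linalg.norm(p-q)
def tool(p):  # world point -> tool axes shift from TCP
    o=robot.get_obs();return R.from_euler("xyz",o["ee_rot"]).inv().apply(np.array(p)-o["tcp_pos"])
E
python3 - <<'E'
from h import *
t=cv2.imread("pics/top0.png");s=cv2.imread("pics/side0.png")
a=cv2.resize(t[195:295,215:435],None,fx=3.6,fy=3.6,interpolation=cv2.INTER_CUBIC)
b=cv2.resize(s[180:360,240:420],(220,220))
b=cv2.resize(np.hstack([s[270:360,250:345],s[185:275,310:405]]),(396*2-2,220),interpolation=cv2.INTER_CUBIC)
b=cv2.resize(b,(a.shape[1],230));cv2.imwrite("pics/crop1.png",np.vstack([a,b]))
hsv=cv2.cvtColor(t,cv2.COLOR_BGR2HSV)
m=cv2.inRange(hsv,(5,110,60),(18,255,220))
for x0,x1 in((215,290),(330,430)):
    k=np.zeros_like(m);k[200:290,x0:x1]=m[200:290,x0:x1]
    c=max(cv2.findContours(k,0,2)[0],key=cv2.contourArea)
    c=cv2.convexHull(c);r=cv2.minAreaRect(c);bx=cv2.boxPoints(r)
    P=np.array([onz("top",*q,.04) for q in bx]);print(r,P.round(4)[:,:2].tolist(),P.mean(0).round(4),np.linalg.norm(P-np.roll(P,1,0),axis=1).round(4))
E
```

```text
((246.0082550048828, 235.81854248046875), (34.32819366455078, 33.5108528137207), 2.6025619506835938) [[0.522, 0.2645], [0.6116, 0.2614], [0.6076, 0.1694], [0.5181, 0.1728]] [0.5648 0.217  0.04  ] [0.0918 0.0897 0.092  0.0896]
((380.54052734375, 244.31396484375), (49.14350891113281, 68.08879089355469), 60.85192108154297) [[0.5557, -0.031], [0.6447, -0.1895], [0.5302, -0.2527], [0.4417, -0.0947]] [ 0.5431 -0.142   0.04  ] [0.1306 0.1818 0.1307 0.1811]
```

View pics/crop1.png

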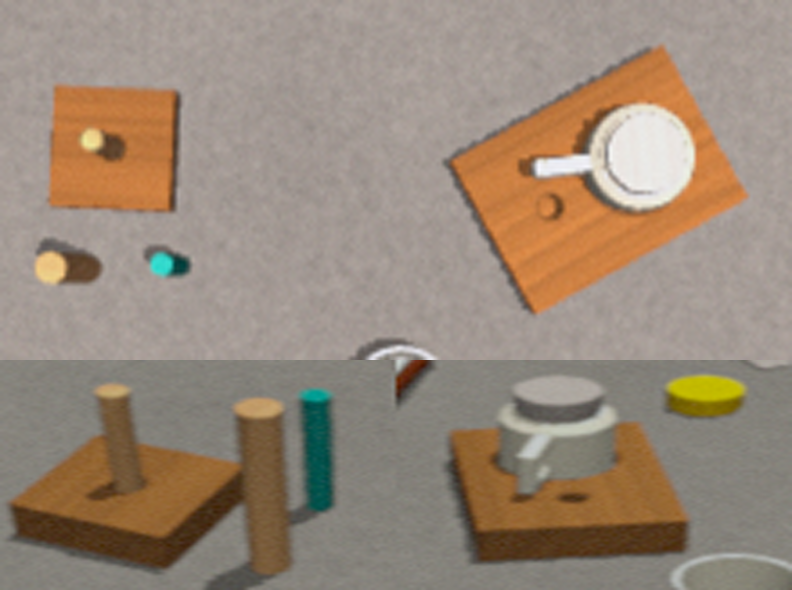

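The crop confirms it: in the rack is a thin wooden dowel, next to a fatter, freestanding one in the same colour. The steel cap is on the eared jar, the ear is clockwise of the hole, and the hole is empty.

```bash
python3 - <<'E'
from h import *
t=cv2.imread("pics/top0.png");s=cv2.imread("pics/side0.png")
H=cv2.cvtColor(t,cv2.COLOR_BGR2HSV);S=cv2.cvtColor(s,cv2.COLOR_BGR2HSV)
print("pin px top patch hsv",H[234,240],"rack",H[245,255],"hole",H[253,368],"stand",H[262,380],"cap",H[238,397],"jar",H[238,381],"ear",H[241,369])
C=np.array([.5431,-.142]);u=np.array([-.49,.872]);u/=np.linalg.norm(u)
hole=C+.042*u;nest=C-.03*u
print("model hole",hole,"nest",nest)
print("proj hole",proj("top",[*hole,.04]),proj("side",[*hole,.04]),"cap",proj("top",[*nest,.124]),proj("side",[*nest,.124]),"jar shoulder",proj("top",[*nest,.1]))
print("pin top proj",proj("top",[.5648,.217,.145]),proj("side",[.5648,.217,.145]))
# hole: dark blob
def blob(img,x0,x1,y0,y1,f):
    p=cv2.resize(img[y0:y1,x0:x1],None,fx=8,fy=8,interpolation=cv2.INTER_CUBIC);m=f(p)
    n,l,st,c=cv2.connectedComponentsWithStats(m.astype(np.uint8))
    return [(st[i,4]/64,((c[i]+.5)/8-.5+[x0,y0]).round(2).tolist()) for i in range(1,n) if st[i,4]>150]
g=lambda im:cv2.cvtColor(im,cv2.COLOR_BGR2GRAY)
print("hole top",blob(t,361,376,246,260,lambda p:g(p)<80))
print("hole side",blob(s,340,358,233,246,lambda p:g(p)<60))
pale=lambda p:cv2.inRange(cv2.cvtColor(p,cv2.COLOR_BGR2HSV),(15,40,150),(35,160,255))>0
print("pin top",blob(t,232,249,226,242,pale))
print("ear/jar/cap",blob(t,355,420,215,262,lambda p:cv2.cvtColor(p,cv2.COLOR_BGR2HSV)[...,1]<60))
print("cap side",blob(s,330,368,188,206,lambda p:(g(p)>125)))
E
```

```text
pin px top patch hsv [ 24 100 235] rack [ 13 171 206] hole [ 13 164 209] stand [ 13 176 211] cap [ 15   7 234] jar [ 17  34 197] ear [120   5 241]
model hole [ 0.52252498 -0.10538486] nest [ 0.55779644 -0.16815367]
proj hole [366.78649371 251.93742951] [351.73246887 237.86310575] cap [393.64127587 237.04223881] [347.97297538 196.00363111] jar shoulder [392.67220623 237.5500153 ]
pin top proj [240.42499479 233.45024017] [277.05968582 280.64503472]
hole top [(np.float64(3.578125), [369.84, 252.13])]
hole side [(np.float64(6.296875), [351.93, 238.53])]
pin top [(np.float64(39.375), [239.77, 233.33])]
ear/jar/cap [(np.float64(232.296875), [364.21, 219.82]), (np.float64(231.578125), [414.14, 224.1]), (np.float64(780.609375), [389.85, 238.63]), (np.float64(88.171875), [413.53, 258.22])]
cap side [(np.float64(556.671875), [347.88, 195.73]), (np.float64(3.015625), [363.44, 188.36])]
```

```bash
python3 - <<'E'
from h import *
print("fat",tri((228.5,269),(312.4,288.8)),"turq",tri((259.6,268),(325.8,284.1)))
t=cv2.imread("pics/top0.png");s=cv2.imread("pics/side0.png")
print("pin",tri((239.9,233.4),(250+113/4.17,270+32/2.556)), onz("top",239.9,233.4,.145))
H=cv2.cvtColor(t,cv2.COLOR_BGR2HSV)
p=cv2.resize(t[215:262,355:420],None,fx=8,fy=8,interpolation=cv2.INTER_CUBIC)
h=cv2.cvtColor(p,cv2.COLOR_BGR2HSV)
def fit(m,open_k,z,tag):
    m=cv2.morphologyEx(m.astype(np.uint8),cv2.MORPH_OPEN,np.ones((open_k,open_k),np.uint8))
    n,l,st,c=cv2.connectedComponentsWithStats(m)
    i=l[190,310]; k=max(cv2.findContours((l==i).astype(np.uint8),0,1)[0],key=cv2.contourArea)
    (x,y),r=cv2.minEnclosingCircle(k);e=cv2.fitEllipse(k)
    f=lambda x,y:((x+.5)/8-.5+355,(y+.5)/8-.5+215)
    print(tag,i,f(x,y),r/8*2,"ell",f(*e[0]),np.array(e[1])/8,onz("top",*f(*e[0]),z).round(4))
pale=(h[...,1]<70)&(h[...,2]>150)
fit(pale,100,.1,"jar")
for th in(215,222):fit((h[...,1]<22)&(h[...,2]>th),61,.124,"cap")
# ear
m=pale.astype(np.uint8);e=m-cv2.morphologyEx(m,cv2.MORPH_OPEN,np.ones((100,100),np.uint8))
e[:, 230:]=0;e[:80]=0;e[300:]=0
n,l,st,c=cv2.connectedComponentsWithStats(e);i=1+st[1:,4].argmax()
y,x=np.nonzero(l==i);x0=x.min();q=((x0+.5)/8-.5+355,(y[x<x0+30].mean()+.5)/8-.5+215);print("ear end",q,onz("top",*q,.093))
E
```

```text
fat (array([0.47503134, 0.24096396, 0.17428773]), np.float64(0.001524703750036767)) turq (array([0.47813817, 0.17023881, 0.12537861]), np.float64(0.0010286423704733581))
pin (array([0.56471913, 0.21863714, 0.1413166 ]), np.float64(0.0009416566083086404)) [0.56492317 0.21831807 0.145     ]
jar 3 (392.92369842529297, 237.98272132873535) 29.41053009033203 ell (394.4767265319824, 237.3829860687256) [24.24008751 27.82382393] [ 0.5582 -0.1728  0.1   ]
cap 1 (396.1580619812012, 236.69493293762207) 25.194747924804688 ell (395.23005294799805, 237.09372520446777) [21.41599655 23.4675045 ] [ 0.5577 -0.1722  0.124 ]
cap 1 (396.05284881591797, 237.26069259643555) 24.304487228393555 ell (394.97944259643555, 237.2982635498047) [20.72472191 22.52200317] [ 0.5572 -0.1715  0.124 ]
ear end (np.float64(362.8125), np.float64(241.24752527379948)) [ 0.54845177 -0.09195861  0.093     ]
```

The manual's scale: shifts go in shares of 800 mm and turns go in shares of 2 pi rad. Converting my numbers, 0.25 m / 0.8 = 0.3125, 0.15 m / 0.8 = 0.1875.

Request:
advance:
  segments:
    - [[0.045,0.0625,-0.0425,0,0],[0.045,0.125,-0.085,0,0],[0.045,0.1875,-0.1275,0,0],[0.045,0.25,-0.17,0,0],[0.045,0.3125,-0.2125,0,0]]
  grip_force: 40

```text
time: 0.72
tcp_pos: [0.3275, -0.2845, 0.2562]
ee_rot: [-3.142, 0.0, 0.237]
force: [0.7, -0.3, -0.0]
grip_width: 0.0452
grasp_force: 0.0
```

Request:
advance:
  segments:
    - [[0.045,0.0625,-0.0425,0,0],[0.045,0.125,-0.085,0,0],[0.045,0.1875,-0.1275,0,0],[0.045,0.225,-0.19,0,0],[0.045,0.2625,-0.2525,0,0]]

```text
time: 1.35
tcp_pos: [0.4835, -0.0384, 0.2559]
ee_rot: [-3.141, 0.001, 0.238]
force: [1.3, -0.1, -0.2]
grip_width: 0.0449
grasp_force: 0.0
```

```bash
python3 -c "
from h import *;print(tool([.5648,.2183,.126]))"
```

```text
[ 0.13960396 -0.23031481  0.12981727]
```

Scaled: -0.2303 m / 0.8 = -0.2879, -0.2 m / 0.8 = -0.25.

Request:
advance:
  segments:
    - [[0.045,0.0375,-0.0625,0,0],[0.045,0.075,-0.125,0,0],[0.045,0.1125,-0.1875,0,0],[0.045,0.15,-0.25,0,0],[0.045,0.1745,-0.2879,0,0]]

```text
time: 1.98
tcp_pos: [0.5645, 0.2191, 0.2555]
ee_rot: [-3.141, 0.001, 0.24]
force: [1.2, -0.3, -0.2]
grip_width: 0.0449
grasp_force: 0.0
```

Request:
advance:
  segments:
    - [[0.045,0,0,0,0]]

```text
time: 2.1
tcp_pos: [0.5644, 0.2187, 0.2551]
ee_rot: [-3.141, 0.001, 0.241]
force: [0.6, -0.5, 0.5]
grip_width: 0.0451
grasp_force: 0.0
```

```bash
python3 - <<'E'
from h import *;print(tool([.5648,.2183,.126]))
cv2.imwrite("pics/s1.png",vision.camera("side")[200:380,200:440,::-1].repeat(3,0).repeat(3,1))
E
```

```text
[0.0004547  0.00049288 0.12912655]
```

View pics/s1.png

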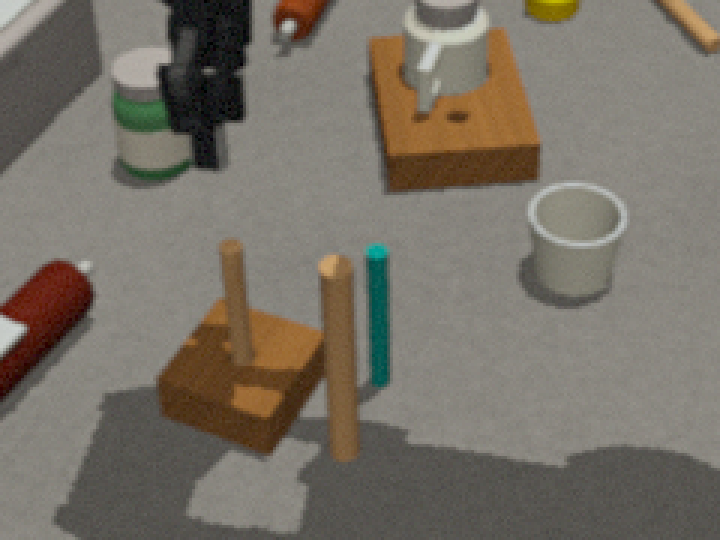

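The gripper is above the pin, with its tips at crop (205,160) over the pin's top at (232,243). The surroundings are clear, so I'll descend and grip.

Scaled: 0.129 m / 0.8 = 0.1613, 0.12 m / 0.8 = 0.15.

Request:
advance:
  segments:
    - [[0.045,0,0,0.0563,0],[0.045,0,0,0.1125,0],[0.045,0.0006,0.0006,0.15,0],[0.045,0.0006,0.0006,0.1613,0],[0.045,0.0006,0.0006,0.1613,0]]
  grip_force: 40

```text
time: 2.78
tcp_pos: [0.5653, 0.2152, 0.1276]
ee_rot: [3.141, 0.0, 0.237]
force: [1.1, -1.3, 0.5]
grip_width: 0.0454
grasp_force: 0.0
```

Request:
advance:
  segments:
    - [[0.016,0,0,0,0],[0.005,0,0,0,0],[0.005,0,0,0,0],[0.005,0,0,0,0]]
  grip_force: 40

```text
time: 3.28
tcp_pos: [0.5657, 0.2169, 0.1288]
ee_rot: [-3.141, -0.003, 0.238]
force: [-1.2, 3.3, 6.6]
grip_width: 0.0153
grasp_force: 38.8
```

Scaled: -0.1 m / 0.8 = -0.125, -0.015 m / 0.8 = -0.0188.

Request:
advance:
  segments:
    - [[0.005,0,0,-0.0188,0],[0.005,0,0,-0.0375,0],[0.005,0,0,-0.075,0],[0.005,0,0,-0.125,0],[0.005,0,0,-0.125,0]]
  grip_force: 40

```text
time: 3.9
tcp_pos: [0.5667, 0.2156, 0.2319]
ee_rot: [3.14, -0.007, 0.238]
force: [-0.1, -0.5, -0.9]
grip_width: 0.0147
grasp_force: 39.1
```

```bash
python3 - <<'E'
from h import *
o=robot.get_obs();h=np.array([.5225,-.1054]);n=np.array([.5577,-.17]);
print(tool([*h,.2288]))
t=vision.camera("top");s=vision.camera("side")
a=np.hstack([t[200:290,220:320],s[200:320,200:360][:90*1]][:1]);
im=np.hstack([cv2.resize(t[190:290,200:300],(400,400)),cv2.resize(s[200:350,210:360],(400,400))])
cv2.imwrite("pics/lift.png",im[:,:,::-1])
E
```

```text
[-0.11857408  0.30161253  0.00261611]
```

View pics/lift.png

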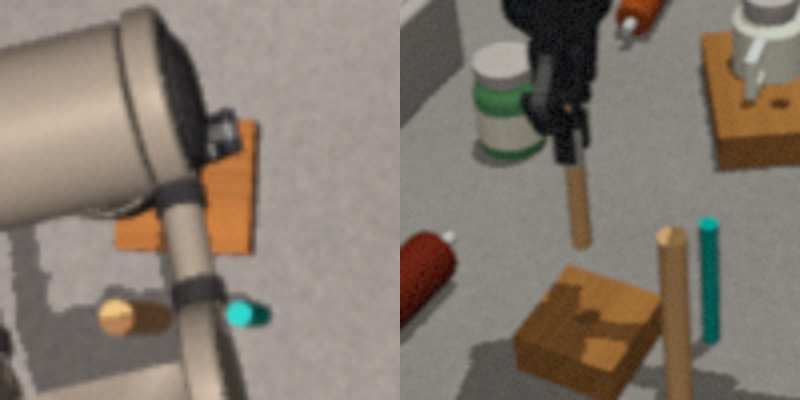

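The side crop shows the pin hanging upright in the jaws with its lower end at crop (582,247). The rack hole is empty and the neighbouring dowels haven't been touched.

Scaled: 0.24 m / 0.8 = 0.3, 0.196 m / 0.8 = 0.245.

Request:
advance:
  segments:
    - [[0.005,-0.02,0.05,0,0],[0.005,-0.045,0.115,0,0],[0.005,-0.07,0.18,0,0],[0.005,-0.095,0.245,0,0],[0.005,-0.1175,0.3,0,0]]
  grip_force: 40

```text
time: 4.62
tcp_pos: [0.529, -0.0415, 0.226]
ee_rot: [-3.141, 0.003, 0.237]
force: [0.3, 0.5, -1.1]
grip_width: 0.0149
grasp_force: 39.2
```

Request:
advance:
  segments:
    - [[0.005,-0.0175,0.045,0,0],[0.005,-0.0308,0.077,0,0],[0.005,-0.0308,0.077,0.0375,0],[0.005,-0.0308,0.077,0.0725,0],[0.005,-0.0308,0.077,0.0725,0]]

```text
time: 5.25
tcp_pos: [0.5188, -0.1047, 0.1665]
ee_rot: [-3.138, 0.006, 0.238]
force: [0.3, -1.4, -0.9]
grip_width: 0.015
grasp_force: 39.2
```

Request:
advance:
  segments:
    - [[0.005,0,0,0,0],[0.005,0,0,0,0]]

```text
time: 5.5
tcp_pos: [0.5215, -0.1052, 0.1704]
ee_rot: [3.14, -0.001, 0.238]
force: [-0.0, -0.4, -1.0]
grip_width: 0.0152
grasp_force: 39.2
```

```bash
python3 - <<'E'
from h import *
o=robot.get_obs();print(o["tcp_pos"],o["ee_rot"],tool([.5225,-.1054,.169]))
t=vision.camera("top");s=vision.camera("side")
cv2.imwrite("pics/s2raw.png",s[:,:,::-1]);cv2.imwrite("pics/t2raw.png",t[:,:,::-1])
im=np.hstack([cv2.resize(t[200:290,330:420],(400,400)),cv2.resize(s[170:270,300:400],(400,400),interpolation=cv2.INTER_CUBIC)])
cv2.imwrite("pics/hover.png",im[:,:,::-1])
p=o["tcp_pos"];print("tip px pred",proj("side",p-[0,0,.1138]),"hole px",proj("side",[.5225,-.1054,.04]))
E
```

```text
[ 0.521465   -0.10517692  0.17035404] [ 3.14038071e+00 -1.45687720e-03  2.38111828e-01] [0.00095121 0.00045926 0.00135599]
tip px pred [352.17415952 232.89421232] hole px [351.74346203 237.86197825]
```

View pics/hover.png

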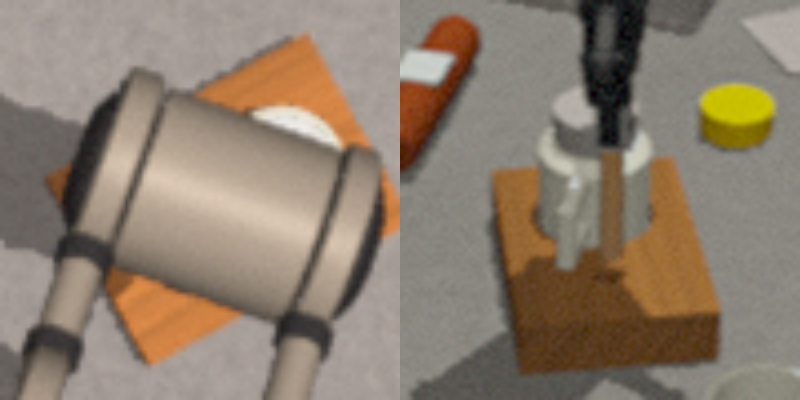

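The side crop shows the tip at (613,258), just above the hole at (610,276) and about 1–1.5 mm to its right. I'll nudge it over and go down gently, watching the force.

Scaled: 0.026 m / 0.8 = 0.0325, 0.0013 m / 0.8 = 0.0016.

Request:
advance:
  segments:
    - [[0.005,0.0016,0.0003,0,0],[0.005,0.0016,0.0003,0.01,0],[0.005,0.0016,0.0003,0.02,0],[0.005,0.0016,0.0003,0.0275,0],[0.005,0.0016,0.0003,0.0325,0]]
  grip_force: 40

```text
time: 6.22
tcp_pos: [0.5223, -0.1052, 0.1428]
ee_rot: [3.141, 0.0, 0.238]
force: [0.1, -1.5, -0.7]
grip_width: 0.0148
grasp_force: 39.1
```

Request:
advance:
  segments:
    - [[0.005,0,0,0,0]]

```text
time: 6.35
tcp_pos: [0.5222, -0.1051, 0.1429]
ee_rot: [3.141, 0.0, 0.238]
force: [1.1, -2.0, -1.3]
grip_width: 0.0151
grasp_force: 38.9
```

It's in the hole with no resistance.

Scaled: 0.0145 m / 0.8 = 0.0181, 0.014 m / 0.8 = 0.0175.

Request:
advance:
  segments:
    - [[0.005,0,0,0.0075,0],[0.005,0,0,0.0138,0],[0.005,0,0,0.0175,0],[0.005,0,0,0.0181,0],[0.005,0,0,0.0181,0]]
  grip_force: 40

```text
time: 6.98
tcp_pos: [0.5223, -0.105, 0.1289]
ee_rot: [3.141, -0.0, 0.238]
force: [0.1, -2.1, -0.1]
grip_width: 0.0151
grasp_force: 39.1
```

Scaled: -0.1 m / 0.8 = -0.125, -0.05 m / 0.8 = -0.0625.

Request:
advance:
  segments:
    - [[0.038,0,0,0,0],[0.038,0,0,0,0],[0.038,0,0,-0.0125,0],[0.038,0,0,-0.0625,0],[0.038,0,0,-0.125,0]]
  grip_force: 40

```text
time: 7.6
tcp_pos: [0.5217, -0.1047, 0.2297]
ee_rot: [-3.14, 0.002, 0.238]
force: [0.3, -0.6, -0.1]
grip_width: 0.0382
grasp_force: 0.0
```

Request:
advance:
  segments:
    - [[0.038,0,0,-0.0188,0],[0.038,-0.075,0,-0.0188,0],[0.038,-0.15,0,-0.0188,0],[0.038,-0.175,0,-0.0188,0],[0.038,-0.175,0,-0.0188,0]]

```text
time: 8.22
tcp_pos: [0.3852, -0.138, 0.244]
ee_rot: [3.142, -0.0, 0.236]
force: [1.3, -0.1, 0.1]
grip_width: 0.0384
grasp_force: 0.0
```

```bash
python3 - <<'E'
from h import *
t=vision.camera("top");s=vision.camera("side")
cv2.imwrite("pics/s3raw.png",s[:,:,::-1]);cv2.imwrite("pics/t3raw.png",t[:,:,::-1])
im=np.hstack([cv2.resize(t[195:295,330:430],(400,400),interpolation=cv2.INTER_CUBIC),cv2.resize(s[170:270,300:400],(400,400),interpolation=cv2.INTER_CUBIC)])
cv2.imwrite("pics/pinin.png",im[:,:,::-1])
print(proj("top",[.5225,-.1054,.145]),proj("side",[.5225,-.1054,.145]),proj("top",[.5577,-.17,.124]))
E
```

```text
[369.34373078 250.6663321 ] [352.31710669 204.06586892] [394.37287179 237.08196277]
```

View pics/pinin.png

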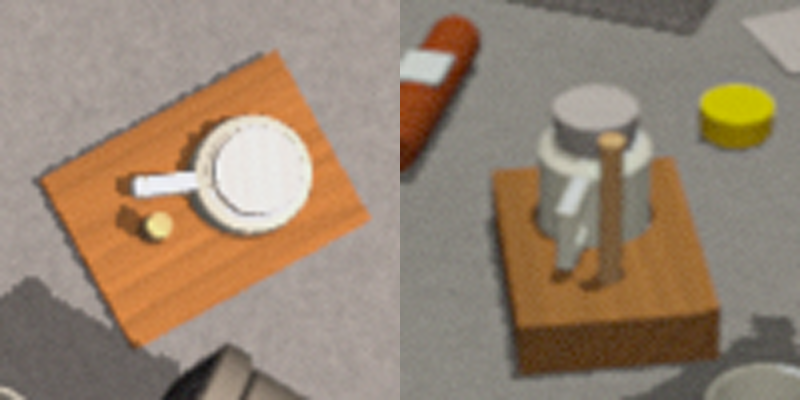

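The pin is seated upright: its top is at top-view crop (158,226) and side crop (612,141), within a pixel of where it should be when fully home. The ear at (135–195,185) stands just clockwise of it. Next is the cap.

Scaled: 0.1597 m / 0.8 = 0.1996, 0.15 m / 0.8 = 0.1875, 0.15 rad / 6.2832 = 0.0239.

Request:
advance:
  segments:
    - [[0.074,0.05,0.0225,0,0.0239],[0.074,0.1,0.045,0,0.0477],[0.074,0.15,0.0675,0,0.0716],[0.074,0.1875,0.0825,0,0.0955],[0.074,0.1996,0.0884,0,0.0955]]
  grip_force: 80

```text
time: 8.95
tcp_pos: [0.56, -0.1685, 0.2424]
ee_rot: [-3.141, 0.001, -0.36]
force: [-0.1, -0.2, -1.5]
grip_width: 0.074
grasp_force: 0.0
```

Request:
advance:
  segments:
    - [[0.074,0,0,0.0625,0],[0.074,0,0,0.1,0],[0.074,0,0,0.1,0]]

```text
time: 9.32
tcp_pos: [0.5566, -0.1681, 0.1614]
ee_rot: [-3.141, 0.006, -0.359]
force: [-0.2, -0.4, -0.1]
grip_width: 0.0736
grasp_force: 0.0
```

```bash
python3 - <<'E'
from h import *
o=robot.get_obs();print(o["joint_positions"].round(3),tool([.557,-.169,.125]),robot.nose_length)
s=vision.camera("side");cv2.imwrite("pics/over.png",cv2.resize(s[120:270,260:460],(800,600),interpolation=cv2.INTER_CUBIC)[:,:,::-1])
E
```

```text
[-0.425  0.534  1.492 -0.     1.121  1.505] [0.00091201 0.00071584 0.03642931] 0.025
```

View pics/over.png

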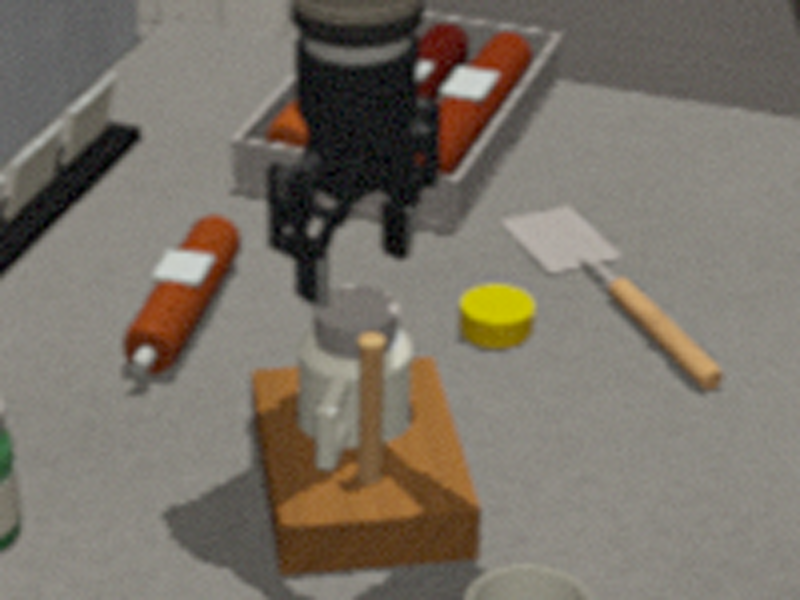

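The jaws straddle the cap, with fingertips at (315,300) and (397,250). The body is well above the pin's top at (372,340).

Scaled: 0.0355 m / 0.8 = 0.0444, 0.0009 m / 0.8 = 0.0011.

Request:
advance:
  segments:
    - [[0.074,0.0011,0.0009,0.025,0],[0.074,0.0011,0.0009,0.04,0],[0.074,0.0011,0.0009,0.0444,0],[0.074,0.0011,0.0009,0.0444,0]]
  grip_force: 80

```text
time: 9.88
tcp_pos: [0.5589, -0.1701, 0.1289]
ee_rot: [3.141, -0.001, -0.362]
force: [0.2, -0.4, 0.2]
grip_width: 0.0742
grasp_force: 0.0
```

Request:
advance:
  segments:
    - [[0.05,0,0,0,0],[0.04,0,0,0,0],[0.04,0,0,0,0],[0.04,0,0,0,0]]
  grip_force: 80

```text
time: 10.38
tcp_pos: [0.5594, -0.1703, 0.1298]
ee_rot: [3.141, -0.003, -0.362]
force: [0.2, -1.0, 5.3]
grip_width: 0.0533
grasp_force: 84.1
```

Scaled: -0.4 rad / 6.2832 = -0.0637.

Request:
advance:
  segments:
    - [[0.04,0,0,0,-0.0159],[0.04,0,0,0,-0.0318],[0.04,0,0,0,-0.0477],[0.04,0,0,0,-0.0637],[0.04,0,0,0,-0.0637]]
  grip_force: 80

```text
time: 11.0
tcp_pos: [0.5597, -0.1699, 0.1299]
ee_rot: [3.141, -0.003, 0.038]
force: [0.6, 1.7, 5.7]
grip_width: 0.0534
grasp_force: 84.1
```

```bash
python3 - <<'E'
from h import *
o=robot.get_obs();print(o["wrist_torque"],o["force"])
E
```

```text
[ 0.39494453 -0.07967113 -0.12694239] [0.61537657 1.73572423 5.71203867]
```

Scaled: -0.5 rad / 6.2832 = -0.0796.

Request:
advance:
  segments:
    - [[0.04,0,0,0,-0.0159],[0.04,0,0,0,-0.0318],[0.04,0,0,0,-0.0477],[0.04,0,0,0,-0.0637],[0.04,0,0,0,-0.0796]]
  grip_force: 80

```text
time: 11.62
tcp_pos: [0.5594, -0.169, 0.1299]
ee_rot: [3.141, -0.003, 0.54]
force: [-0.5, 5.3, 7.6]
grip_width: 0.0529
grasp_force: 84.6
```

```bash
python3 - <<'E'
from h import *
o=robot.get_obs();print(o["wrist_torque"],o["force"])
s=vision.camera("side");cv2.imwrite("pics/turn.png",cv2.resize(s[170:270,300:400],(600,600),interpolation=cv2.INTER_CUBIC)[:,:,::-1])
E
```

```text
[ 1.11024438  0.19770561 -0.46145993] [-0.5418019   5.33116604  7.55161825]
```

View pics/turn.png

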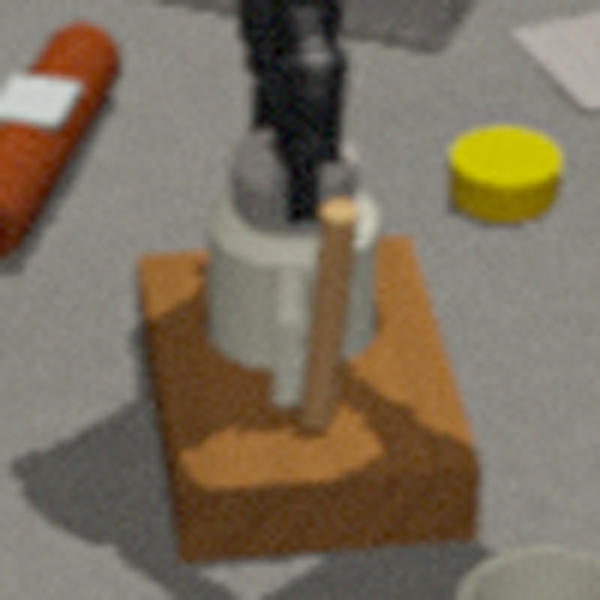

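The ear at (290,350) now bears on the pin, which is in its hole and leaning slightly within its clearance. The torque is about 0.46 N m, so the thread is turning. About 0.5 rad more takes it to 1.2–1.34.

Scaled: -0.5 rad / 6.2832 = -0.0796.

Request:
advance:
  segments:
    - [[0.04,0,0,0,-0.0159],[0.04,0,0,0,-0.0318],[0.04,0,0,0,-0.0477],[0.04,0,0,0,-0.0637],[0.04,0,0,0,-0.0796]]
  grip_force: 80

```text
time: 12.3
tcp_pos: [0.5588, -0.1686, 0.13]
ee_rot: [-3.141, -0.002, 1.04]
force: [-3.2, 6.6, 10.6]
grip_width: 0.0536
grasp_force: 85.0
```

```bash
python3 - <<'E'
from h import *
o=robot.get_obs();print(o["wrist_torque"],o["force"],o["joint_positions"].round(2))
E
```

```text
[ 1.33968869  0.76768141 -0.47969758] [-3.22000803  6.61171083 10.64376965] [-0.43  0.57  1.53  0.    1.05  0.1 ]
```

Request:
advance:
  segments:
    - [[0.04,0,0,0,0],[0.04,0,0,-0.0013,0],[0.04,0,0,-0.0025,0]]

```text
time: 12.68
tcp_pos: [0.5586, -0.1693, 0.1304]
ee_rot: [-3.141, -0.001, 1.038]
force: [1.4, 2.2, -3.2]
grip_width: 0.0532
grasp_force: 84.3
```

Scaled: -0.002 m / 0.8 = -0.0025, -0.001 m / 0.8 = -0.0013.

Request:
advance:
  segments:
    - [[0.04,0,0,-0.0013,0],[0.04,0,0,-0.0025,0],[0.04,0,0,-0.0025,0]]

```text
time: 13.05
tcp_pos: [0.5585, -0.1699, 0.132]
ee_rot: [-3.141, 0.0, 1.038]
force: [0.4, 2.4, -4.7]
grip_width: 0.0531
grasp_force: 84.7
```

Request:
advance:
  segments:
    - [[0.04,0,0,-0.0025,0],[0.04,0,0,-0.0025,0]]

```text
time: 13.3
tcp_pos: [0.5587, -0.1701, 0.1348]
ee_rot: [3.141, 0.0, 1.038]
force: [0.2, 4.3, -0.5]
grip_width: 0.0537
grasp_force: 84.9
```

```bash
python3 -c "
from h import *
o=robot.get_obs();print(o['wrist_torque'],o['force'])"
```

```text
[ 0.69886668  0.13656605 -0.09058079] [ 0.19760176  4.30227799 -0.47454676]
```

The force is only the cap's weight, so the thread is free. Lift straight up until the cap is about 15 mm above the rim.

Scaled: -0.0265 m / 0.8 = -0.0331, -0.024 m / 0.8 = -0.03.

Request:
advance:
  segments:
    - [[0.04,0,0,-0.0075,0],[0.04,0,0,-0.015,0],[0.04,0,0,-0.0225,0],[0.04,0,0,-0.03,0],[0.04,0,0,-0.0331,0]]

```text
time: 13.92
tcp_pos: [0.5588, -0.1703, 0.1615]
ee_rot: [3.14, 0.0, 1.038]
force: [-0.1, -0.9, -0.9]
grip_width: 0.053
grasp_force: 84.8
```

Request:
advance:
  segments:
    - [[0.04,0,0,0,0],[0.04,0,0,0,0],[0.04,0,0,0,0]]

```text
time: 14.3
tcp_pos: [0.5585, -0.1699, 0.1605]
ee_rot: [-3.141, 0.0, 1.038]
force: [-0.3, 0.8, -0.2]
grip_width: 0.0533
grasp_force: 84.8
```

```bash
python3 - <<'E'
from h import *
o=robot.get_obs();print(o["wrist_torque"],o["force"],o["dq"].round(3))
s=vision.camera("side");cv2.imwrite("pics/end.png",cv2.resize(s[150:270,280:420],(700,600),interpolation=cv2.INTER_CUBIC)[:,:,::-1])
E
```

```text
[ 0.02300701 -0.04129135 -0.03892555] [-0.29424203  0.821009   -0.23023403] [ 0.001 -0.001 -0.001  0.001 -0.001  0.002]
```

View pics/end.png

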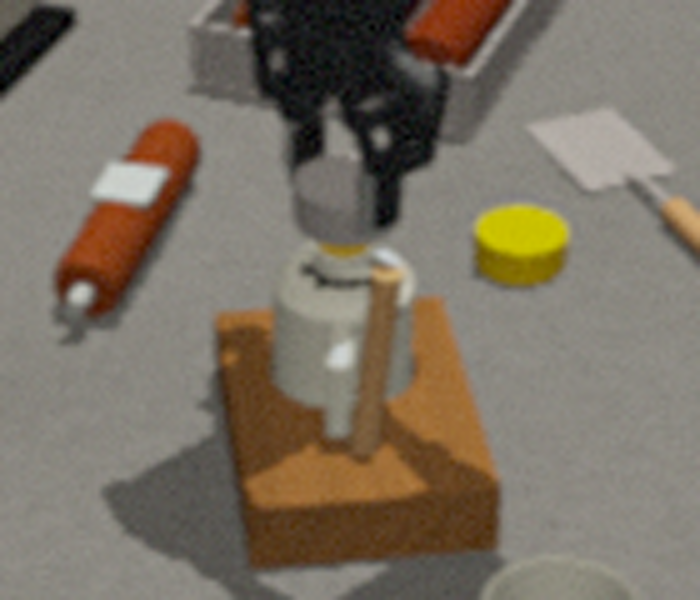

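The cap at (340,200) is held level above the open mouth, where the mustard shows at (345,250). The jar is still seated and the pin is still in its hole at (370,450).

```bash
python3 -c "
from plant import ticket;print(ticket.close_job())"
```

```text
the job is handed in; nothing more can be done
None
```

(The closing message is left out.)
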